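Fit the change gear to the dividing head

ROBOT

A 6-joint arm with a two-finger parallel gripper is mounted at the origin on the work surface. World frame = base frame: x ahead of the robot, y to its left, z up, the work surface at z = 0. Lengths are in m, angles in rad, forces in N, time in s.
With the tool pointing down it reaches from about 0.375 to 0.975 m from the base axis. Payload 3.8 kg.
Tool frame: the origin (TCP) lies at the very end of the fingers, on their centre line; the grasp point (between the pads) lies 19 mm behind it (env.grasp_offset is the distance from the TCP to the grasp point, in m); z points along the fingers, y is the line along which they close (so a half turn about z gives the same grasp; the last joint's range is limited). The gripper opens to 88 mm and grips with 3 to 60 N. Pads are 18 mm wide; open, the fingers measure 123 mm over their backs; the gripper's body (75 mm by 187 mm) begins 45 mm behind the grasp point.
Start: joints at [-1.306, 0.264, 1.604, -0, 1.274, -0.037], TCP at [0.201, -0.644, 0.239] pointing down, gripper open.
Joint ranges: [-2.63, 2.63], [-0.94, 2.18], [0.31, 2.57], [-1.31, 4.45], [0, 2.66], [-2.55, 2.55]. Speed limits (rad/s): [2.57, 2.57, 3.14, 3.14, 3.14, 3.14].

INTERFACE

Orientations are given as a rotation vector (axis times angle).
In Python, from plant import env, imaging, sign_off gives the robot as it stands.
- The arm moves only by the tool send_rows, never from a script. Its argument "motion" is text: rows parted by semicolons, each of 7 numbers parted by spaces: the shift along the tool's x, y, z in m, then the turn, a rotation vector about the tool's x, y, z in rad, then the opening, from 0 (shut) to 1 (fully open). A call has 1 to 8 rows; each row shifts and turns the commanded pose from where the row before left it, along the tool's axes as they then stand; what a row does not reach is not made up. A row lasts 1/12 s, in which the tool goes at most 41.7 mm and 7.16 degrees, less where a joint would pass 70% of its speed; a pose out of reach is approached as far as the arm can. A call is refused whole if a number of a shift passes 0.0417 or a number of a turn 0.125, either way. A call with a gripper value outside its range is refused whole. The fingers move at their own pace and stop on an object; "newtons" is the grip in N (left out, the last holds). Time passes only in rows, so rows that do not move let the fingers close. It gives the time, the measured TCP pose, the force, the opening and the grip force at its end, in the units of the state.
- env.get_state(): the state, without advancing time (a new reading comes with each control period).
- imaging.grab_frame(name): name is "side" or "top"; returns the picture (384x512x3 uint8, red, green, blue); there is no depth.
- imaging.get_calibration(name): a dict with "vertical_fov" (degrees; the focal length in pixels is half the picture's height over the tangent of half this angle, whatever the lens; pixels are square), "cx", "cy" (the principal point, pixels), "T" (4x4, takes a point from camera to world coordinates). Camera axes: x right, y down, z forward; pixel columns grow to the right and rows downward; lengths in m; the calibration is good to about 2 mm. A picture is of the moment at which its call begins. get_calibration takes no time and is no camera call.
- sign_off(): hands the job in; it is judged then, once.
Trained networks look in the newest picture that a camera, given by its name, has taken for a name from the list of things; names that differ only in an ending like _2 or _b are one class to them, and where a whole thing is asked for, a point or a joint stands for the part that bears it (a point fixed in the world has none). Each returns a list of dicts, best first, with "score" (0 to 1); they miss things now and then, are a little off and sometimes report something else, mostly with a low value. They report only what shows in the picture. A call takes as long as a camera call. They do not tell look-alikes from the thing itself.
- imaging.trace(camera, name): "pixels" (384x512 bool, what is visible of it) and "bbox" ([centre column, centre row, width, height] in pixels, round what is visible of it).
- imaging.tip_of(camera, name): "uv" ([column, row] in pixels: a listed point, or the origin of a listed thing).
The state is a dict: "clock": time; "joint_pos": joint angles; "qd": joint speeds; "effort": joint torques, N m; "position": TCP position; "eef_rot": TCP orientation; "force": force on the tool from outside, world axes, zero at the start; "ft_torque": the same for the moment, N m; "grip_width": finger opening in m; "grip_force": force on a finger pad.
Only numpy, scipy, OpenCV 4.12 (cv2) and the standard library are available. Lean on these libraries where they do the work, as an engineer would, in place of code of your own. Each camera call takes 0.05 s, during which the arm holds its last target. There are 200 camera calls.

TASK

Take the brass gear with the red mark out of the green tray and fit it, hub outwards, onto the leaning arbor of the dividing head: feel for the turn at which the flat in its bore matches the flat on the arbor, slide it fully home against the shoulder and let go. Leave the plain steel gear and the other loose things on the bench where they are.

Things in the scene. Friction and masses are not known exactly. Their poses are not given: they have to be found in the camera images.
- gear: Brass change gear, 0.15 to 0.29 kg, flat in the tray, hub up. Disc 68 mm across the teeth, 8 mm thick; hub 24 mm high on it (32 mm in all) with two grip flats 34 mm apart, facing the gear's +y and -y, each 26 mm long. Origin: on the bore axis at the disc's underside; z along the axis towards the hub; x towards the bore's flat.
- gear_bore (a point): Centre of the hub's top, 32 mm above the gear's origin, same axes. The D-shaped bore runs through hub and disc: radius 13 mm, with a flat 6 mm from the axis on the +x side, where a red mark lies on hub and disc.
- head: Dividing head: grey cast base 150 x 120 mm and two cheeks 78 mm high, fixed to the bench, carrying a green barrel that leans 30 degrees from vertical towards the head's +x (away from the robot), with the steel arbor at its upper end. Origin under the base, z up. Nothing stands above it, or within 60 mm beside the hub of a fitted gear.
- arbor_seat (a point): On the arbor's axis, in the face of the 52 mm shoulder where the gear's underside comes to rest, 118 mm above the bench. z: along the arbor, outwards and up, 30 degrees from vertical, roughly away from the robot; y level; x away from the robot and down. These axes do NOT turn with the arbor. A brake holds the arbor: it turns only against more than 0.6 N m, to 1.6 rad either way.
- arbor_tip (a point): Arbor's end, 28 mm from arbor_seat along z, same axes. Arbor 24 mm across, flat 5 mm from its axis, last 2 mm tapered to 20 mm. 1 mm clear of the bore: turned 15 degrees off, the gear stops at the tip (the nearer a match, the deeper, up to 4 mm), 8 off may bind part way. Flat faces within 0.9 rad of the point's x about z; untracked: feel for it, or see the red line on the end, along its normal.
- tray: Green parts tray fixed to the bench, 120 x 240 mm, floor 5 mm thick, rim 12 mm high; origin under its centre, y along its length. The brass gear lies in one half of it, the plain steel gear in the other, centres at least 80 mm apart.
- plain_gear: Bystander: dark steel gear of like size and shape with a round bore and no red mark, lying in the other half of the tray. Origin at the centre of its underside.
- loupe: Bystander: black eye loupe, 38 mm across, 34 mm high. Origin under its centre.
- driver: Bystander: screwdriver 140 mm long, lying along its x.
- oiler: Bystander: amber oil bottle 32 mm across, 70 mm high. Origin under its centre.
- dish: Bystander: white dish 80 mm across, 25 mm high. Origin under its centre.
- brush: Bystander: brush 150 mm long, lying along its x.
- weight: Bystander: brass weight 36 mm across, 46 mm high. Origin under its centre.
- stock: Bystander: steel rod 16 mm thick, 90 mm long, lying along its x.
There are look-alikes about, which are no part of the job. What is shaped like the gear but purple is not meant.

How it is judged:
At the end, for the whole second after the job is handed in: The brass gear sits on the arbor with its origin within 3.5 mm of arbor_seat and its axis within 0.06 rad of the arbor's, at rest (under 0.01 m/s and 0.1 rad/s) (distance between gear and arbor_seat below 0.0035 m and angle between the z axis of gear and the z axis of arbor_seat, either way round below 0.06 rad and linear speed of gear below 0.01 m/s and angular speed of gear below 0.1 rad/s); the robot touches nothing.
It fails at once if the plain steel gear is moved more than 25 mm (distance of plain_gear from where it was at the start of the episode above 0.025 m).
It fails at once if another loose thing on the bench is moved more than 25 mm (distance of any of loupe, driver, oiler, dish, brush, weight, stock from where it was at the start of the episode above 0.025 m).
It also fails if it takes over 54 s, if anything falls off the work surface, if the arm or the gripper's body presses on something with over 40 N, if the wrist force passes 120 N, or if a joint passes its speed limit or range.

## Working session

There is one attempt and no reset: what is moved stays moved. The work goes in short steps, Python scripts to look and compute and a tool call to move; the robot and the scene stay as the last step left them, time stands still between calls to the robot, and variables do not carry over. Pictures are saved under pics/ and viewed, at most 10 in all, crops included, and the job is handed in when it is done.

Besides the shell and the picture viewer there is one more tool, called after "Emit:" as name(argument=value, ...) on one line, values as JSON. send_rows: Moves the arm, as the interface text tells. Its arguments: {"type":"object","properties":{"motion":{"type":"string"},"newtons":{"type":"number"}},"required":["motion"]}

```bash
ls; mkdir -p pics; cat > h.py <<'E'
import numpy as np,cv2
from scipy.spatial.transform import Rotation as R
from plant import env,imaging,sign_off
def cal(n):
    c=imaging.get_calibration(n);f=192/np.tan(np.radians(c["vertical_fov"])/2)
    return f,c["cx"],c["cy"],np.array(c["T"]),c
def ray(n,uv):
    f,cx,cy,T,_=cal(n);d=T[:3,:3]@np.array([(uv[0]-cx)/f,(uv[1]-cy)/f,1]);return T[:3,3],d/np.linalg.norm(d)
def proj(n,p):
    f,cx,cy,T,_=cal(n);q=T[:3,:3].T@(np.array(p)-T[:3,3]);return np.array([cx+f*q[0]/q[2],cy+f*q[1]/q[2]])
def tri(a,b):
    A=np.zeros((3,3));B=np.zeros(3)
    rs=[ray("side",a),ray("top",b)]
    for o,d in rs:
        M=np.eye(3)-np.outer(d,d);A+=M;B+=M@o
    p=np.linalg.solve(A,B);return p,[np.linalg.norm((np.eye(3)-np.outer(d,d))@(p-o)) for o,d in rs]
def onz(n,uv,z):
    o,d=ray(n,uv);return o+d*(z-o[2])/d[2]
def save(n,img,k=1):
    cv2.imwrite("pics/"+n,cv2.resize(img[...,::-1],None,fx=k,fy=k,interpolation=cv2.INTER_CUBIC))
E
python3 - <<'E'
from h import *
print(imaging.get_calibration("side"));print(imaging.get_calibration("top"))
print(env.get_state())
a=imaging.grab_frame("side");b=imaging.grab_frame("top")
cv2.imwrite("pics/both.png",cv2.resize(np.vstack([a,b])[...,::-1],None,fx=.78,fy=.78,interpolation=cv2.INTER_AREA))
for n in ["gear_bore","arbor_tip","arbor_seat","gear","plain_gear","tray","head"]:
  for c in ["side","top"]:
    print(n,c,[(np.round(r["uv"],1),round(r["score"],2)) for r in imaging.tip_of(c,n)[:4]])
E
```

```text
pics
{'vertical_fov': 53.49858092898822, 'cx': 254.96338914966134, 'cy': 183.3992459891239, 'T': array([[ 0.8999105 , -0.24383715,  0.36153083,  0.02408792],
       [-0.43578439, -0.47261865,  0.76597883, -1.10028177],
       [-0.01590788, -0.84686189, -0.53157491,  0.90202105],
       [ 0.        ,  0.        ,  0.        ,  1.        ]])}
{'vertical_fov': 48.1227176692961, 'cx': 259.46397524650234, 'cy': 190.13104357419397, 'T': array([[ 0.02178155, -0.99474589,  0.10003093,  0.43386825],
       [-0.99968786, -0.02044592,  0.01435814,  0.00782315],
       [-0.01223747, -0.10031245, -0.99488072,  1.37300377],
       [ 0.        ,  0.        ,  0.        ,  1.        ]])}
{'clock': 0.0, 'joint_pos': array([-1.30591789e+00,  2.64747072e-01,  1.60534940e+00, -3.04806482e-05,
        1.27368820e+00, -3.68802868e-02]), 'qd': array([ 0.00082789,  0.00056964,  0.00210128,  0.00066437, -0.00010835,
        0.00187576]), 'effort': array([-1.74510329e-03, -5.02118146e+01, -3.56877136e+01,  7.27306260e-02,
        2.92790704e-02, -1.56940796e-04]), 'position': array([ 0.20042853, -0.64382565, 
[... 254 characters left out ...]
01}
gear_bore side []
gear_bore top [(array([171. , 202.4]), 0.84), (array([160.6, 251.7]), 0.82), (array([164. , 153.6]), 0.66), (array([188.1, 255.6]), 0.65)]
arbor_tip side []
arbor_tip top [(array([345.1, 188.2]), 0.77)]
arbor_seat side [(array([284.1, 218.8]), 0.77)]
arbor_seat top [(array([347.9, 197.2]), 0.68), (array([205.5, 141.3]), 0.67)]
gear side []
gear top [(array([163.4, 153. ]), 0.74), (array([194.1, 258. ]), 0.73), (array([172.8, 202.4]), 0.68), (array([162.3, 249.6]), 0.62)]
plain_gear side []
plain_gear top [(array([204.8, 203.8]), 0.64)]
tray side []
tray top [(array([189.9, 199.8]), 0.63)]
head side [(array([278.2, 248.4]), 0.93)]
head top [(array([338.1, 205.8]), 0.76)]
```

View pics/both.png

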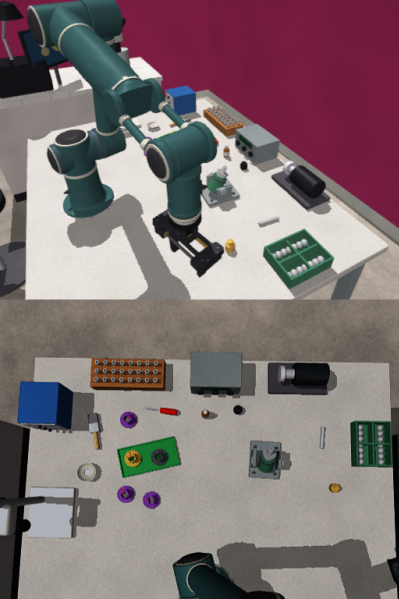

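The stacked picture (scale 0.78) shows the brass gear in the green tray at top (171,202), with the dark steel gear at about (205,203). The purple look-alikes are at (164,153), (161,252) and (194,258), and the head is at (340,205). In the side view the arm hides the tray. The candidate is the brass gear at (171,202): it is the only brass one in the tray. I'll confirm it in an enlarged crop.

```bash
python3 - <<'E'
from h import *
b=imaging.grab_frame("top");a=imaging.grab_frame("side")
f=lambda im,x,y,w,h:cv2.resize(im[y:y+h,x:x+w],(400,300),interpolation=cv2.INTER_CUBIC)
img=np.vstack([np.hstack([f(b,140,165,100,75),f(b,305,160,80,60)]),np.hstack([f(a,240,195,80,60),f(a,200,150,160,120)])])
save("crop1.png",img)
print("gear",onz("top",(171,202.4),.037),onz("top",(172.8,202.4),.005))
print("seat",tri((284.1,218.8),(347.9,197.2)))
print("head",onz("top",(338.1,205.8),0),onz("side",(278.2,248.4),0))
print("tray",onz("top",(189.9,199.8),0),"plain",onz("top",(204.8,203.8),.005))
print("tip",onz("top",(345.1,188.2),.142))
for n in ["loupe","driver","oiler","dish","brush","weight","stock"]:
  r=imaging.tip_of("top",n)[:2]; print(n,[(np.round(q["uv"]),round(q["score"],2),np.round(onz("top",q["uv"],0),2)) for q in r])
E
```

```text
gear [0.5240344  0.30240386 0.037     ] [0.52631464 0.30369222 0.005     ]
seat (array([ 0.54173214, -0.22987146,  0.12880602]), [np.float64(0.002097700259470701), np.float64(0.00209770025947057)])
head [ 0.52683951 -0.2243158   0.        ] [ 5.23449915e-01 -2.22640847e-01 -1.11022302e-16]
tray [0.53615726 0.25013038 0.        ] plain [0.52397901 0.20110408 0.005     ]
tip [ 0.56826682 -0.22018589  0.142     ]
loupe [(array([306., 142.]), 0.42, array([ 0.73, -0.12,  0.  ]))]
driver [(array([204., 142.]), 0.71, array([0.72, 0.21, 0.  ]))]
oiler [(array([261., 146.]), 0.4, array([0.72, 0.03, 0.  ]))]
dish [(array([111., 222.]), 0.89, array([0.46, 0.5 , 0.  ])), (array([189., 201.]), 0.57, array([0.53, 0.25, 0.  ]))]
brush [(array([120., 168.]), 0.87, array([0.63, 0.48, 0.  ]))]
weight [(array([423., 240.]), 0.69, array([ 0.42, -0.49,  0.  ])), (array([167., 203.]), 0.45, array([0.53, 0.32, 0.  ]))]
stock [(array([411., 178.]), 0.5, array([ 0.62, -0.46,  0.  ]))]
```

View pics/crop1.png

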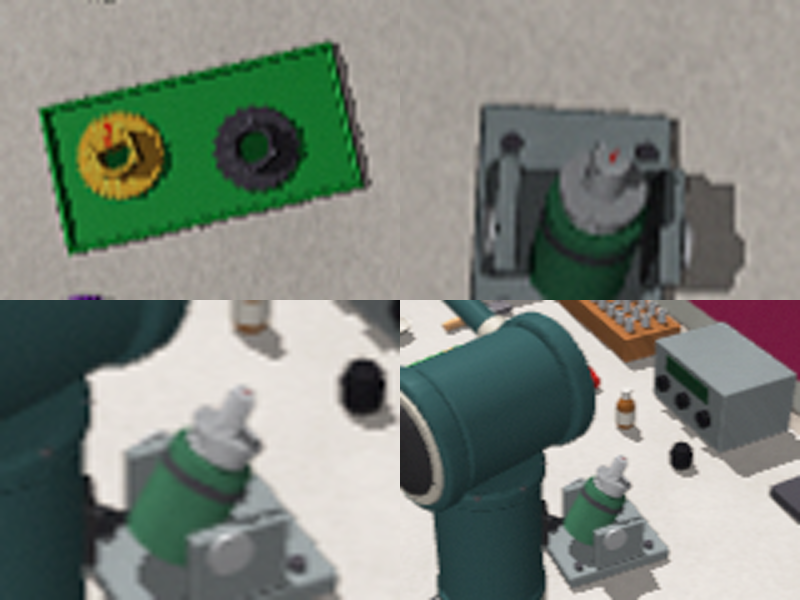

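The top-left crop confirms it. The brass gear with the red mark at about (167,198) has its disc centre near (170.5,204), and the dark gear beside it is plain. The arbor's red line is near top (347.6,191). I'll move past the tray so that both cameras see gear and head.

Emit:
send_rows(motion="0.025 -0.0278 0 0 0 0 1;0.025 -0.0278 0 0 0 0 1;0.025 -0.0278 0 0 0 0 1;0.025 -0.0278 0 0 0 0 1;0.025 -0.0278 0 0 0 0 1;0.025 -0.0278 0 0 0 0 1;0.025 -0.0278 0 0 0 0 1;0.025 -0.0278 0 0 0 0 1")

```text
clock: 1.92
position: [0.3259, -0.3711, 0.2389]
eef_rot: [3.106, 0.471, 0.001]
force: [0.4, -0.6, -0.4]
grip_width: 0.0884
grip_force: 0.0
```

Emit:
send_rows(motion="0.025 -0.0278 0 0 0 0 1;0.025 -0.0278 0 0 0 0 1;0.025 -0.0278 0 0 0 0 1;0.025 -0.0278 0 0 0 0 1;0.025 -0.0278 0 0 0 0 1;0.025 -0.0278 0 0 0 0 1;0.025 -0.0278 0 0 0 0 1;0.025 -0.0278 0 0 0 0 1")

```text
clock: 2.58
position: [0.4508, -0.0991, 0.2392]
eef_rot: [3.105, 0.472, 0.002]
force: [0.1, 0.4, -0.1]
grip_width: 0.0883
grip_force: 0.0
```

Emit:
send_rows(motion="0.0134 -0.0325 0 0 0 0 1;0.0134 -0.0325 0 0 0 0 1;0.0134 -0.0325 0 0 0 0 1;0.0134 -0.0325 0 0 0 0 1;0.0134 -0.0325 0 0 0 0 1;0.0134 -0.0325 0 0 0 0 1;0.0134 -0.0325 0 0 0 0 1;0.0134 -0.0325 0 0 0 0 1")

```text
clock: 3.25
position: [0.4753, 0.1811, 0.2391]
eef_rot: [-3.106, -0.473, -0.001]
force: [0.5, -0.4, 0.3]
grip_width: 0.0881
grip_force: 0.0
```

Emit:
send_rows(motion="0.0134 -0.0325 0 0 0 0 0.6;0.0134 -0.0325 0 0 0 0 0.6;0.0134 -0.0325 0 0 0 0 0.6;0.0134 -0.0325 0 0 0 0 0.6;0.0134 -0.0325 0 0 0 0 0.6;0.0134 -0.0325 0 0 0 0 0.6;0.0134 -0.0325 0 0 0 0 0.6;0.0134 -0.0325 0 0 0 0 0.6")

```text
clock: 3.92
position: [0.5004, 0.4611, 0.2387]
eef_rot: [3.106, 0.473, 0.0]
force: [0.8, -0.4, 0.5]
grip_width: 0.0529
grip_force: 0.0
```

```bash
python3 - <<'E'
from h import *
s=env.get_state();print(s["clock"],s["position"],s["eef_rot"],s["joint_pos"])
b=imaging.grab_frame("top");a=imaging.grab_frame("side")
np.savez("m.npz",a=a,b=b)
for n in ["gear_bore","gear","arbor_tip","arbor_seat","head"]:
  for c in ["side","top"]:
    print(n,c,[(np.round(r["uv"],1),round(r["score"],2)) for r in imaging.tip_of(c,n)[:4]])
for c,p in (("side",(.524,.302,.037)),("side",(.56,-.222,.142))): print(proj(c,p))
f=lambda im,u,v,w:cv2.resize(im[int(v-w*3/8):int(v+w*3/8),int(u-w/2):int(u+w/2)],(400,300),interpolation=cv2.INTER_CUBIC)
g=proj("side",(.524,.302,.03)); h=proj("side",(.56,-.222,.13))
print(g,h)
save("crop2.png",np.vstack([np.hstack([f(b,171,203,40),f(b,347,194,40)]),np.hstack([f(a,*g,80),f(a,*h,60)])]))
E
```

```text
3.9167 [0.50036923 0.46111472 0.2386951 ] [3.10579827e+00 4.72605496e-01 2.83823984e-04] [ 7.08057331e-01  2.73994452e-01  1.59138761e+00 -1.37311379e-04
  1.27607956e+00  1.97687291e+00]
gear_bore side [(array([217.3, 169.9]), 0.62), (array([189.9, 176.9]), 0.6), (array([195.5, 186.9]), 0.54), (array([249.3, 161. ]), 0.44)]
gear_bore top [(array([159. , 250.5]), 0.93), (array([190.1, 256.6]), 0.81), (array([170.6, 201.7]), 0.72), (array([160.5, 153.1]), 0.56)]
gear side [(array([189.5, 181.7]), 0.72), (array([220.3, 176.3]), 0.62), (array([252. , 168.5]), 0.58), (array([192.4, 196.2]), 0.51)]
gear top [(array([160.6, 250. ]), 0.78), (array([192.4, 255.8]), 0.72), (array([165.6, 154.7]), 0.68), (array([189.7, 203.1]), 0.2)]
arbor_tip side [(array([291.3, 212.4]), 0.65)]
arbor_tip top [(array([345.6, 190.1]), 0.75)]
arbor_seat side [(array([282.6, 219.8]), 0.78)]
arbor_seat top [(array([346.1, 196.7]), 0.92)]
head side [(array([278.1, 252. ]), 0.78), (array([216. , 171.6]), 0.25)]
head top [(array([336.2, 209. ]), 0.69)]
[222.20458196 171.82729519]
[288.43077055 212.74203587]
[222.30020319 173.16647495] [288.32052767 215.62718686]
```

View pics/crop2.png

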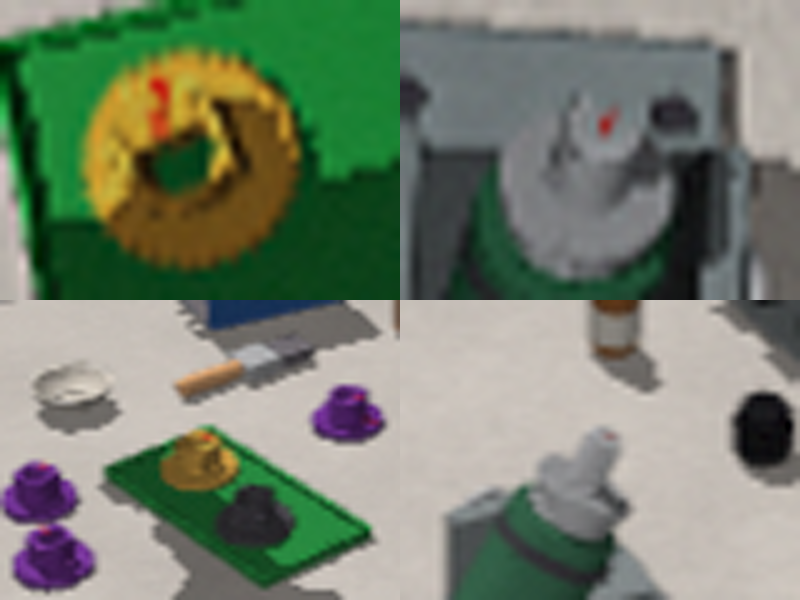

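The gear's bore flat points up-left in the top view (yaw about 0.42), and the arbor's red line points up-right (θ about −0.45). I'll now measure both more precisely.

```bash
python3 - <<'E'
from h import *
m=np.load("m.npz");a=m["a"];b=m["b"]
# gear disc ellipse in top
def brass(im,box):
    h=cv2.cvtColor(im,cv2.COLOR_RGB2HSV);k=((h[...,0]<33)&(h[...,1]>110)).astype(np.uint8)
    z=np.zeros_like(k);x,y,w,g=box;z[y:y+g,x:x+w]=k[y:y+g,x:x+w]
    n,l,st,c=cv2.connectedComponentsWithStats(z);i=1+np.argmax(st[1:,4]);mm=(l==i).astype(np.uint8)
    return cv2.convexHull(np.vstack(cv2.findContours(mm,0,2)[0])),st[i]
hull,st=brass(b,(150,185,40,40));e=cv2.minEnclosingCircle(hull);print("top disc",e,st)
hs,st=brass(a,(200,155,45,40));print("side",st)
print("disc xy",onz("top",e[0],.010))
# red
red=lambda im:np.clip(im[...,0].astype(float)-np.maximum(im[...,1],im[...,2])-25,0,None)
def cen(im,x,y,w,h):
    r=red(im)[y:y+h,x:x+w];Y,X=np.mgrid[y:y+h,x:x+w];s=r.sum();c=np.array([(X*r).sum(),(Y*r).sum()])/s
    print(np.round(r).astype(int));return c
i=b[190:205,158:176].astype(int)
R=np.clip(i[...,0]-1.9*i[...,1],0,None);print(R.astype(int))
print(cen(b,342,184,14,12)); print(cen(a,280,200,16,14))
print("bore",tri((217.3,169.9),(170.6,201.7)))
s=tri((282.6,219.8),(346.1,196.7));t=tri((291.3,212.4),(345.6,190.1));print(s,t)
d=t[0]-s[0];print(np.linalg.norm(d),d/np.linalg.norm(d))
x=b[160:245,300:385];save("head.png",x,7)
E
```

```text
top disc ((169.72222900390625, 203.48147583007812), 10.851533889770508) [160 193  21  22 335]
side [214 169  16  12 137]
disc xy [0.52232239 0.31228913 0.01      ]
[[  0   0   0   0   0   0   0   0   0   0   0   0   0   0   0   0   0   0]
 [  0   0   0   0   0   0   0   0   0   0   0   0   0   0   0   0   0   0]
 [  0   0   0   0   0   0   0   0   0   0   0   0   0   0   0   0   0   0]
 [  0   0   0   0   0   0   0   0   0   0   0   0   0   0   0   0   0   0]
 [  0   0   0   0   0   0   0   0   0   0   0   0   0   0   0   0   0   0]
 [  0   0   0   0   0   0   0   0   0   0   0   0   0   0   0   0   0   0]
 [  0   0   0   0   0   0   0   0 133  81   0   0   0   0   0   0   0   0]
 [  0   0   0   0   0   0   0   0   0 112   0   0   0   0   0   0   0   0]
 [  0   0   0   0   0   0   0   0   0  34   0   0   0   0   0   0   0   0]
 [  0   0   0   0   0   0   0   0  52  31   0   0   0   0   0   0   0   0]
 [  0   0   0   0   0   0   0   0  47  39   0   0   0   0   0   0   0   0]
 [  0   0   0   0   0   0   0   0  16  31   0   0   0   0   0   0   0   0]
 [  0   0   0   0   0   0   0   0   
[... 979 characters left out ...]
0 0 0 0 0 0 0 0 0 0 0 0]
 [0 0 0 0 0 0 0 0 0 0 0 0 0 0 0 0]
 [0 0 0 0 0 0 0 0 0 0 0 0 0 0 0 0]
 [0 0 0 0 0 0 0 0 0 0 0 0 0 0 0 0]
 [0 0 0 0 0 0 0 0 0 0 0 0 0 0 0 0]
 [0 0 0 0 0 0 0 0 0 0 0 0 0 0 0 0]
 [0 0 0 0 0 0 0 0 0 0 0 0 0 0 0 0]
 [0 0 0 0 0 0 0 0 0 1 0 0 0 0 0 0]]
[288.6 202.6]
bore (array([0.51459264, 0.30483743, 0.04895664]), [np.float64(0.011407474305532702), np.float64(0.011407474305532711)])
(array([ 0.54156516, -0.22501039,  0.12183281]), [np.float64(0.004413646054100775), np.float64(0.004413646054100755)]) (array([ 0.5661676 , -0.22332156,  0.14148043]), [np.float64(0.0036135752161497257), np.float64(0.0036135752161495518)])
0.03153031810092404 [0.78027883 0.05356233 0.62313403]
```

View pics/head.png

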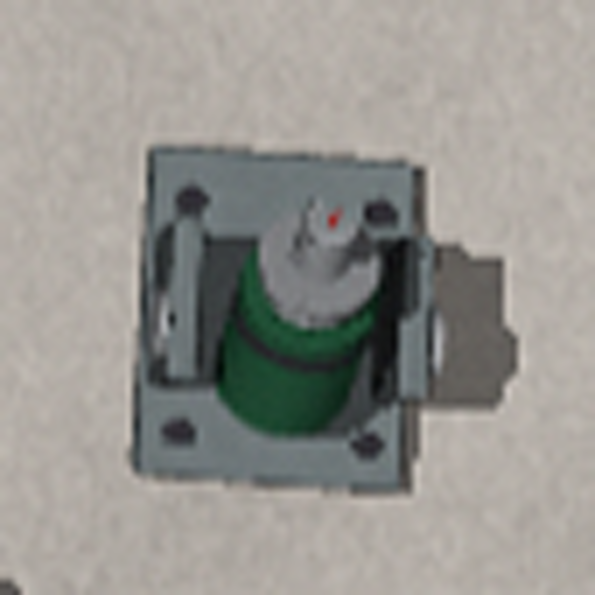

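The head crop (7x, origin (300,160)) shows:
- **Base corners:** (150,147), (413,168), (408,493) and (135,470), so head yaw is about −0.05.
- **Shoulder centre:** near px (345.4,197.2).
- **Tip:** near (347.2,191), with the red line running up and to the right.

Next I'll combine the views.

```bash
python3 - <<'E'
from h import *
from scipy.optimize import least_squares as L
m=np.load("m.npz")
def res(p):
    x,y,z=p
    return np.r_[proj("top",(x,y,z+.005))-(169.9,203.5), proj("top",(x,y,z+.032))-(168.6,203.3), proj("side",(x,y,z+.032))-(221.8,171.0), proj("side",(x,y,z+.004))-(221.8,176.5)]
r=L(res,(.52,.31,.005));print("gear",r.x,np.round(r.fun,1))
# gear marks: hub red centroid/ disc red centroid -> yaw
for uv,z in (((166.5,197),.013),((166.4,200),.037)):
    q=onz("top",uv,z);print("yaw",np.arctan2(q[1]-r.x[1],q[0]-r.x[0]),np.hypot(*(q-r.x)[:2]))
def seat(p):
    x,y,z,psi=p;ax=np.array([.5*np.cos(psi),.5*np.sin(psi),.866]);s=np.array([x,y,z])
    return s,s+.028*ax
def res2(p):
    s,t=seat(p)
    return np.r_[proj("top",s)-(346,197),proj("side",s)-(283,219.5),proj("top",t)-(347,190.8),proj("side",t)-(291.3,212.4),(p[2]-.118)/.003,(p[3]+.05)/.05]
r=L(res2,(.54,-.22,.118,-.05));print("seat",r.x,np.round(r.fun,1),seat(r.x)[1])
# base corners at z?
for c in ((150,147),(413,168),(408,493),(135,470)):
    print(np.round(onz("top",((c[0]+.5)/7-.5+300,(c[1]+.5)/7-.5+160),.012),4))
s=env.get_state()["position"];print("tcp px",proj("top",s),proj("side",s))
E
```

```text
gear [0.52250992 0.31052358 0.00467507] [ 0.4 -0.1 -0.2 -0.5 -0.6  0.1 -0.2 -0.1]
yaw 0.54864628650795 0.02350503605634232
yaw 0.6475240457541354 0.010948700120865101
seat [ 0.54615553 -0.22529912  0.11975495 -0.05415945] [-0.6 -0.4  2.1  0.2  0.3  0.2 -2.2  0.5  0.6 -0.1] [ 0.560135   -0.22605698  0.14400295]
[ 0.6053 -0.1677  0.012 ]
[ 0.5981 -0.2869  0.012 ]
[ 0.4511 -0.2845  0.012 ]
[ 0.4588 -0.1621  0.012 ]
tcp px [ 95.50708168 204.45235045] [201.817111   118.77841429]
```

Emit:
send_rows(motion="-0.0059 0.0376 0 0 0 0 0.6;-0.0059 0.0376 0 0 0 0 0.6;-0.0059 0.0376 0 0 0 0 0.6;-0.006 0.0376 0 0 0 0 0.6;0 0 0.035 0 0 -0.09 0.6;0 0 0.035 0 0 -0.09 0.6;0 0 0.035 0 0 0 0.6;0 0 0.035 0 0 0 0.6")

```text
clock: 5.18
position: [0.5231, 0.3079, 0.0984]
eef_rot: [-3.051, -0.747, -0.003]
force: [0.8, 0.8, 0.6]
grip_width: 0.0533
grip_force: 0.0
```

```bash
python3 - <<'E'
from h import *
s=env.get_state();print(s["position"],s["eef_rot"],s["joint_pos"])
M=R.from_rotvec(s["eef_rot"]).as_matrix();print(M.T@(np.array([.5225,.3105,.0155])-s["position"]))
E
```

```text
[0.52312639 0.30788371 0.09837392] [-3.05081403 -0.74743892 -0.00338031] [ 4.90921901e-01  2.58233188e-01  1.88562976e+00 -1.02086630e-07
  9.95507947e-01  1.58119024e+00]
[ 0.0004698  -0.00260764  0.08287523]
```

Emit:
send_rows(motion="0 -0.002 0.035 0 0 0 0.6;0 0 0.03 0 0 0 0.6;0 0 0.012 0 0 0 0.6;0 0 0.006 0 0 0 0.6;0 0 0 0 0 0 0.6")

```text
clock: 5.6
position: [0.5211, 0.3099, 0.0154]
eef_rot: [3.05, 0.749, -0.003]
force: [0.4, 0.5, 0.7]
grip_width: 0.0528
grip_force: 0.0
```

Emit:
send_rows(motion="0 0 0 0 0 0 0.25;0 0 0 0 0 0 0.25;0 0 0 0 0 0 0.25;0 0 0 0 0 0 0.25;0 0 0 0 0 0 0.25;0 0 0 0 0 0 0.25", newtons=40)

```text
clock: 6.1
position: [0.5232, 0.3113, 0.0177]
eef_rot: [-3.05, -0.749, -0.005]
force: [-0.1, -0.2, 5.7]
grip_width: 0.0338
grip_force: 39.7
```

Emit:
send_rows(motion="0 0 -0.02 0 0 0 0.25;0 0 -0.04 0 0 0 0.25;0 0 -0.04 0 0 0 0.25;0 0 -0.04 0 0 0 0.25;0 0 -0.04 0 0 0 0.25;0 0 0 0 0 0 0.25")

```text
clock: 6.6
position: [0.5264, 0.3131, 0.206]
eef_rot: [-3.047, -0.749, -0.024]
force: [1.3, 1.3, -1.5]
grip_width: 0.0339
grip_force: 39.7
```

```bash
cat >> h.py <<'E'
psi=-.054;SEAT=np.array([.546,-.2253,.1185])
Z=np.array([.5*np.cos(psi),.5*np.sin(psi),.75**.5]);Y0=np.array([-np.sin(psi),np.cos(psi),0]);X0=np.cross(Y0,Z)
def tool(th):
    gx=X0*np.cos(th)+Y0*np.sin(th);gy=np.cross(Z,gx);return np.c_[gx,-gy,-Z]
def st():
    s=env.get_state();return s,np.array(s["position"]),R.from_rotvec(s["eef_rot"]).as_matrix()
E
python3 - <<'E'
from h import *
s,p,M=st();print(s["clock"],p,s["grip_width"],s["force"],s["ft_torque"])
P=SEAT+Z*.075;print(P,"tool d",M.T@(P-p))
w=R.from_matrix(M.T@tool(-.4)).as_rotvec();print("turn",w,np.linalg.norm(w))
E
```

```text
6.6 [0.52637711 0.31307011 0.20604598] 0.03385057568552032 [ 1.28101359  1.34936612 -1.54426036] [ 0.02631241 -0.13293251  0.0557665 ]
[ 0.58344534 -0.22732402  0.18345191] tool d [-0.20024514  0.50529477  0.01929176]
turn [ 0.02939369 -0.55641871  0.91483102] 1.0711589798207994
```

Emit:
send_rows(motion="-0.0125 0.0316 0 0 0 0 0.25;-0.0125 0.0316 0 0 0 0 0.25;-0.0125 0.0316 0 0 0 0 0.25;-0.0125 0.0316 0 0 0 0 0.25;-0.0125 0.0316 0 0 0 0 0.25;-0.0125 0.0316 0 0 0 0 0.25;-0.0125 0.0316 0 0 0 0 0.25;-0.0125 0.0316 0 0 0 0 0.25")

```text
clock: 7.27
position: [0.5493, 0.0385, 0.1948]
eef_rot: [-3.051, -0.75, 0.002]
force: [-0.2, -0.0, -3.2]
grip_width: 0.0339
grip_force: 39.7
```

Emit:
send_rows(motion="-0.0125 0.0316 0 0 0 0 0.25;-0.0125 0.0316 0 0 0 0 0.25;-0.0125 0.0316 0 0 0 0 0.25;-0.0125 0.0316 0 0 0 0 0.25;-0.0125 0.0316 0 0 0 0 0.25;-0.0125 0.0316 0 0 0 0 0.25;-0.0125 0.0316 0 0 0 0 0.25;-0.0125 0.0316 0 0 0 0 0.25")

```text
clock: 7.93
position: [0.5779, -0.2317, 0.1946]
eef_rot: [-3.05, -0.749, 0.002]
force: [1.3, 0.2, -1.1]
grip_width: 0.0338
grip_force: 39.7
```

Emit:
send_rows(motion="0 0 0 0.0027 -0.0506 0.0832 0.25;0 0 0 0.0027 -0.0506 0.0832 0.25;0 0 0 0.0027 -0.0506 0.0832 0.25;0 0 0 0.0027 -0.0506 0.0832 0.25;0 0 0 0.0027 -0.0506 0.0832 0.25;0 0 0 0.0027 -0.0506 0.0832 0.25;0 0 0 0.0027 -0.0506 0.0832 0.25;0 0 0 0.0027 -0.0506 0.0832 0.25")

```text
clock: 8.6
position: [0.5785, -0.2298, 0.1947]
eef_rot: [2.994, -0.295, -0.6]
force: [0.2, -0.4, -1.3]
grip_width: 0.0335
grip_force: 39.7
```

Emit:
send_rows(motion="0 0 0 0.0027 -0.0506 0.0832 0.25;0 0 0 0.0027 -0.0506 0.0832 0.25;0 0 0 0.0027 -0.0506 0.0832 0.25;0 0 0 0 0 0 0.25;0 0 0 0 0 0 0.25")

```text
clock: 9.02
position: [0.5786, -0.2303, 0.1937]
eef_rot: [2.862, -0.661, -0.797]
force: [0.2, 0.0, -1.6]
grip_width: 0.0339
grip_force: 39.7
```

```bash
python3 - <<'E'
from h import *
s,p,M=st();print(s["clock"],p,s["grip_width"],s["force"],s["ft_torque"],s["joint_pos"])
P=SEAT+Z*.075;print(P,"tool d",M.T@(P-p))
w=R.from_matrix(M.T@tool(-.4)).as_rotvec();print("turn",w)
a=imaging.grab_frame("side");b=imaging.grab_frame("top");np.savez("m2.npz",a=a,b=b)
g=proj("side",SEAT+.04*Z);h=proj("top",SEAT+.04*Z);print(g,h)
f=lambda im,u,v,w:cv2.resize(im[int(v-w*3/8):int(v-w*3/8)+w*3//4,int(u-w/2):int(u-w/2)+w],(400,300),interpolation=cv2.INTER_CUBIC)
save("crop3.png",np.vstack([f(a,*g,80),f(b,*h,80)]),1.0)
for n in ["gear_bore","gear","arbor_tip","arbor_seat"]:
  for c in ["side","top"]:
    print(n,c,[(np.round(r["uv"],1),round(r["score"],2)) for r in imaging.tip_of(c,n)[:5]])
E
```

```text
9.0167 [ 0.57856201 -0.23030892  0.19373696] 0.03392413115669482 [ 0.15944838  0.01781434 -1.61424067] [ 0.01594511 -0.40895868 -0.03651836] [-0.33714809  0.53665374  1.40404629 -0.15168459  1.71855788  1.70536097]
[ 0.58344534 -0.22732402  0.18345191] tool d [ 0.00729446 -0.00667147  0.00638914]
turn [ 0.01176571  0.01135165 -0.00200593]
[290.76146909 210.24767349] [348.00873527 188.63642644]
gear_bore side [(array([250.3, 161.9]), 0.62), (array([296.1, 193.6]), 0.61), (array([192.2, 175.5]), 0.5), (array([195.6, 188.9]), 0.43)]
gear_bore top [(array([187.5, 255.1]), 0.88), (array([161.5, 151.2]), 0.67), (array([160.9, 253.2]), 0.59)]
gear side [(array([193.5, 194.3]), 0.65), (array([292.5, 203.3]), 0.59), (array([251.4, 166.1]), 0.59), (array([187.8, 184.3]), 0.59)]
gear top [(array([162.4, 249.8]), 0.84), (array([164.5, 153.6]), 0.82), (array([193.4, 257.8]), 0.62)]
arbor_tip side [(array([267.2, 177.5]), 0.63), (array([288.7, 213.7]), 0.56)]
arbor_tip top [(array([425.8, 239.8]), 0.35)]
arbor_seat side [(array([283.7, 218. ]), 0.61)]
arbor_seat top []
```

View pics/crop3.png

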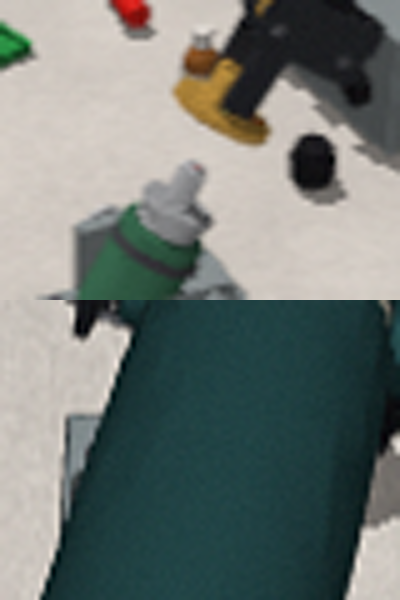

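Side view (5x, origin (250,180)): the gear is held hub-outward, with its disc centre near px (294,203.5). The arbor tip is near (288,213) and the shoulder near (285,222). The top view is hidden by the arm. I'll compare the predicted and seen outlines.

```bash
python3 - <<'E'
from h import *
from scipy.optimize import least_squares as L
m=np.load("m2.npz");a=m["a"]
s,p,M=st()
h=cv2.cvtColor(a,cv2.COLOR_RGB2HSV);k=((h[...,0]>12)&(h[...,0]<33)&(h[...,1]>140)).astype(np.uint8)
k[:193]=0;k[212:]=0;k[:,:280]=0;k[:,308:]=0
for r in range(194,212): print(r,"".join(".#"[v] for v in k[r,280:308]))
t=np.linspace(0,2*np.pi,120)
def disc(x,hh):
    o=p+M@np.array([x,0,hh]); C=[o+M@np.array([.034*np.cos(u),.034*np.sin(u),-z]) for z in (0,.008) for u in t]
    return np.array([proj("side",c) for c in C])
for x in (-.003,0,.003):
    for hh in (.008,.011,.014):
        q=disc(x,hh);print(x,hh,"L,R,bottom",np.round([q[:,0].min(),q[:,0].max(),q[:,1].max()],1))
print("axis px: underside",proj("side",p+M[:,2]*.011),"tip",proj("side",SEAT+.028*Z),"seat",proj("side",SEAT))
for e in (X0,Y0,Z): print(np.round(proj("side",SEAT+.028*Z+.003*e)-proj("side",SEAT+.028*Z),2))
# arbor luminance rows
g=cv2.cvtColor(a,cv2.COLOR_RGB2GRAY)
for r in range(209,228): print(r,g[r,270:304])
E
```

```text
194 ........##########..........
195 ............#####...........
196 ......###########...........
197 ......##########............
198 .....##########.............
199 ......#########.............
200 ......########..............
201 .......#######..............
202 .........######.............
203 ..........########..........
204 ...........##########.#.....
205 .............##########.....
206 ...............########.....
207 .................######.....
208 ............................
209 ............................
210 ............................
211 ............................
-0.003 0.008 L,R,bottom [284.  303.6 206.7]
-0.003 0.011 L,R,bottom [283.6 303.1 207.5]
-0.003 0.014 L,R,bottom [283.1 302.7 208.3]
0 0.008 L,R,bottom [284.8 304.4 207.1]
0 0.011 L,R,bottom [284.4 303.9 207.9]
0 0.014 L,R,bottom [283.9 303.4 208.6]
0.003 0.008 L,R,bottom [285.6 305.1 207.5]
0.003 0.011 L,R,bottom [285.2 304.7 208.2]
0.003 0.014 L,R,bottom [284.7 304.2 209. ]
axis px: underside [293.54837264 201.93991927] tip [289.04581472 213.2105255 ] seat [285.08035248 220.05868673]
[0.68 0.17]
[-0.
[... 2040 characters left out ...]
38 119  94  86  85  90 133 139 123 124 129 131 133 142 145 147
 120  82  77  76 157 199 200 199 198 199 201 199 198 197 198 197]
224 [142 139 124  91  76  83  83  85 133 145 129 130 130 130 129 127 126 136
 144 116  79  80 136 187 201 198 198 199 199 199 198 198 197 195]
225 [110  97  77  66  76  82  81  84  87 125 141 133 129 130 126 121 118 116
 112 106 101 107 170 203 204 203 202 201 200 201 199 198 195 195]
226 [ 80  79  71  65  76  83  81  82  83  86  98 118 127 127 127 124 115 109
  99  91 123 178 202 201 199 199 197 198 200 200 199 198 198 196]
227 [ 81  80  72  63  67  78  82  79  76  82  83  81 108 123 120 118 110  99
  88 105 168 199 200 198 198 199 200 200 201 199 198 198 200 201]
```

Outlines agree with the models to about 1 mm. The arbor's narrowed right edge suggests a flat at θ of about −0.5, so I'll align there and stop just above the tip.

Emit:
send_rows(motion="0.0073 -0.0067 0 0 0 0 0.25;0 0 0.0065 0.012 0.011 0.098 0.25;0 0 0.02 0 0 0 0.25;0 0 0.01 0 0 0 0.25;0 0 0 0 0 0 0.25;0 0 0 0 0 0 0.25")

```text
clock: 10.02
position: [0.5681, -0.2262, 0.1584]
eef_rot: [2.815, -0.803, -0.766]
force: [-0.2, -0.0, -1.1]
grip_width: 0.0337
grip_force: 39.7
```

```bash
cat >> h.py <<'E'
def rep():
    s,p,M=st();d=p-SEAT
    g=-M[:,1];th=np.arctan2(M[:,0]@Y0,M[:,0]@X0)
    F=np.array(s["force"]);T=np.array(s["ft_torque"])
    print("t %.2f axX %.4f Y %.4f h %.4f th %.3f tilt %s F(XYZ) %s Tz %.2f gw %.4f"%(s["clock"],d@X0,d@Y0,d@Z,th,np.round([-M[:,2]@X0,-M[:,2]@Y0],3),np.round([F@X0,F@Y0,F@Z],1),T@Z,s["grip_width"]))
E
python3 -c "
from h import *
rep()"
```

```text
t 10.02 axX -0.0008 Y 0.0003 h 0.0456 th -0.502 tilt [0.001 0.   ] F(XYZ) [ 0.4 -0.1 -1. ] Tz 0.07 gw 0.0337
```

Emit:
send_rows(motion="0 0 0.003 0 0 0 0.25;0 0 0.003 0 0 0 0.25;0 0 0.002 0 0 0 0.25;0 0 0 0 0 0 0.25")

```text
clock: 10.35
position: [0.5651, -0.2265, 0.1524]
eef_rot: [2.816, -0.804, -0.761]
force: [2.1, 0.1, -2.3]
grip_width: 0.0339
grip_force: 39.7
```

Emit:
send_rows(motion="0 0 0.0015 0 0 0 0.25;0 0 0.0015 0 0 0 0.25;0 0 0.0015 0 0 0 0.25;0 0 0 0 0 0 0.25")

```text
clock: 10.68
position: [0.563, -0.2267, 0.1484]
eef_rot: [2.816, -0.804, -0.76]
force: [3.7, -0.9, -3.7]
grip_width: 0.0336
grip_force: 39.7
```

```bash
python3 -c "
from h import *
rep()"
```

```text
t 10.68 axX -0.0002 Y -0.0005 h 0.0344 th -0.503 tilt [-0.003  0.002] F(XYZ) [ 5.1 -0.7 -1.3] Tz 0.08 gw 0.0336
```

Emit:
send_rows(motion="0.0007 -0.0004 0 0 0 0 0.25;0 0 0.0015 0 0 0 0.25;0 0 0.0015 0 0 0 0.25;0 0 0 0 0 0 0.25")

```text
clock: 11.02
position: [0.5616, -0.2262, 0.1452]
eef_rot: [2.816, -0.804, -0.762]
force: [4.0, -2.1, -2.4]
grip_width: 0.0339
grip_force: 39.7
```

```bash
python3 -c "
from h import *
rep()"
```

```text
t 11.02 axX 0.0002 Y -0.0001 h 0.0309 th -0.503 tilt [-0.002  0.001] F(XYZ) [ 4.8 -1.9  0. ] Tz 0.11 gw 0.0339
```

Already about 7 mm past the tip with little axial force, so the flat matches. Continuing.

Emit:
send_rows(motion="0.0007 0 0.002 0 0 0 0.25;0 0 0.002 0 0 0 0.25;0 0 0.002 0 0 0 0.25;0 0 0 0 0 0 0.25")

```text
clock: 11.35
position: [0.5584, -0.2261, 0.1393]
eef_rot: [2.815, -0.804, -0.765]
force: [0.9, -0.8, -3.8]
grip_width: 0.0341
grip_force: 39.7
```

```bash
python3 -c "
from h import *
rep()"
```

```text
t 11.35 axX 0.0004 Y -0.0001 h 0.0242 th -0.502 tilt [0. 0.] F(XYZ) [ 2.7 -0.7 -2.8] Tz 0.04 gw 0.0341
```

Emit:
send_rows(motion="0 0 0.002 0 0 0 0.25;0 0 0.002 0 0 0 0.25;0 0 0.002 0 0 0 0.25;0 0 0.002 0 0 0 0.25;0 0 0 0 0 0 0.25")

```text
clock: 11.77
position: [0.5546, -0.2259, 0.1325]
eef_rot: [2.815, -0.804, -0.765]
force: [1.0, -0.1, -3.3]
grip_width: 0.0338
grip_force: 39.7
```

Emit:
send_rows(motion="0 0 0.0015 0 0 0 0.25;0 0 0.0015 0 0 0 0.25;0 0 0 0 0 0 0.25")

```text
clock: 12.02
position: [0.5532, -0.2259, 0.1301]
eef_rot: [2.815, -0.804, -0.764]
force: [0.4, -1.2, -2.4]
grip_width: 0.0339
grip_force: 39.7
```

```bash
python3 -c "
from h import *
rep()"
```

```text
t 12.02 axX 0.0004 Y -0.0002 h 0.0137 th -0.503 tilt [-0.  0.] F(XYZ) [ 1.6 -1.2 -1.9] Tz 0.08 gw 0.0339
```

Emit:
send_rows(motion="0 0 0.001 0 0 0 0.25;0 0 0.001 0 0 0 0.25;0 0 0 0 0 0 0.25")

```text
clock: 12.27
position: [0.5527, -0.2259, 0.129]
eef_rot: [2.816, -0.804, -0.763]
force: [0.8, 0.7, -0.1]
grip_width: 0.0339
grip_force: 39.7
```

Emit:
send_rows(motion="0 0 0.001 0 0 0 0.25;0 0 0.001 0 0 0 0.25;0 0 0 0 0 0 0.25")

```text
clock: 12.52
position: [0.5526, -0.2259, 0.1289]
eef_rot: [2.816, -0.805, -0.76]
force: [2.5, 1.5, 5.7]
grip_width: 0.0337
grip_force: 39.7
```

```bash
python3 -c "
from h import *
rep()"
```

```text
t 12.52 axX 0.0005 Y -0.0003 h 0.0124 th -0.503 tilt [-0.003  0.001] F(XYZ) [-0.8  1.6  6.1] Tz 0.03 gw 0.0337
```

Emit:
send_rows(motion="0 0 0.001 0 0 0 0.25;0 0 0.001 0 0 0 0.25;0 0 0.001 0 0 0 0.25;0 0 0 0 0 0 0.25")

```text
clock: 12.85
position: [0.5527, -0.2259, 0.1289]
eef_rot: [2.818, -0.805, -0.755]
force: [3.6, 2.7, 14.7]
grip_width: 0.0342
grip_force: 39.7
```

```bash
python3 - <<'E'
from h import *
rep()
a=imaging.grab_frame("side")
g=proj("side",SEAT+.02*Z);u,v=int(g[0]-30),int(g[1]-22);print(u,v)
save("seat.png",a[v:v+45,u:u+60],9)
E
```

```text
t 12.85 axX 0.0006 Y -0.0003 h 0.0123 th -0.503 tilt [-0.007  0.002] F(XYZ) [-4.3  2.9 14.5] Tz 0.04 gw 0.0342
257 193
```

View pics/seat.png

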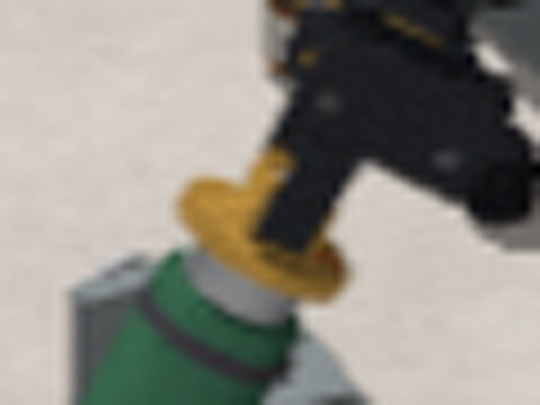

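The disc (about px (286,219)) lies flat on the grey shoulder ring, and the stop is hard: force rose by 8 N with no advance. I'll ease the load off, then open and retreat along the axis.

Emit:
send_rows(motion="0 0 -0.002 0 0 0 0.25;0 0 -0.001 0 0 0 0.25;0 0 0 0 0 0 0.4;0 0 0 0 0 0 0.6;0 0 0 0 0 0 0.6;0 0 0 0 0 0 0.6;0 0 0 0 0 0 0.6", newtons=20)

```text
clock: 13.48
position: [0.551, -0.2259, 0.1262]
eef_rot: [2.815, -0.804, -0.765]
force: [-0.2, 0.1, -0.2]
grip_width: 0.0527
grip_force: 0.0
```

Emit:
send_rows(motion="0 0 -0.005 0 0 0 0.65;0 0 -0.01 0 0 0 0.65;0 0 -0.02 0 0 0 0.65;0 0 -0.03 0 0 0 0.65;0 0 -0.04 0 0 0 0.65;0 0 -0.04 0 0 0 0.65;0 0 0 0 0 0 0.65;0 0 0 0 0 0 0.65")

```text
clock: 14.15
position: [0.6266, -0.2302, 0.2566]
eef_rot: [2.818, -0.805, -0.751]
force: [0.2, 0.0, -0.6]
grip_width: 0.0573
grip_force: 0.0
```

```bash
python3 - <<'E'
from h import *
rep()
a=imaging.grab_frame("side");save("end.png",a[183:243,250:330],8)
E
```

```text
t 14.15 axX 0.0009 Y -0.0006 h 0.1600 th -0.503 tilt [-0.009  0.003] F(XYZ) [ 0.5  0.  -0.5] Tz 0.01 gw 0.0573
```

View pics/end.png

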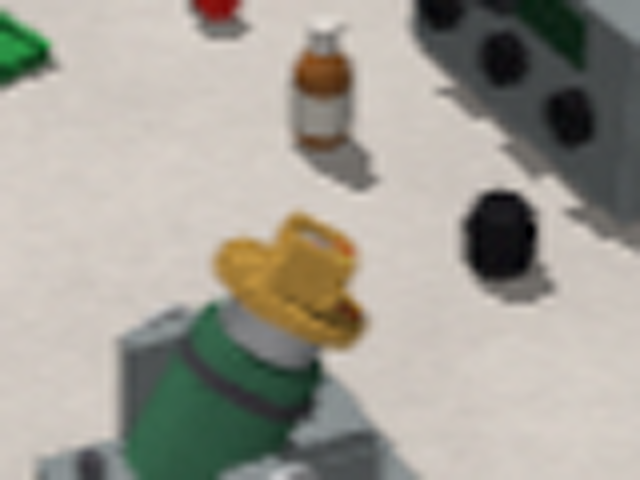

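The gear sits on the shoulder (px about (286,219)), with the arbor end showing just inside the hub and the gripper clear. Handing in.

```bash
python3 -c "
from h import *
print(sign_off())"
```

```text
the job is handed in; nothing more can be done
None
```

The brass gear is on the arbor, hub outwards, flat matched and home against the shoulder; the gripper is clear and the job was handed in at about 14 s (no verdict came back).

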